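# Tip the refill carton onto the pill dispenser's scan pad

### The job

Get the refill ready to be scanned: slide the pill dispenser's tray fully home with a fingertip push, then tip the standing medicine carton over so that it lies flat on a broad face, wholly inside the yellow rectangle on the scan pad in front of the dispenser. The tray must be shut before the carton goes over; do not pick the carton up, do not press the green button, and leave the pill bottle and the other things on the cabinet where they are.

Things in the scene. Friction and masses are not known exactly. Their poses are not given: they have to be found in the camera images.
- dispenser: Grey pill dispenser with a flat scan pad in front, one fixed piece. Origin: centre of the yellow rectangle, at table height; +x points from pad to dispenser, +y left along its front, z up. Pad 155 mm (x) by 270 mm (y), 4 mm thick, centred on the origin. Housing: x from +74 to +214 mm, 210 mm wide, 74 mm high; the button on it ends below 100 mm.
- pad_zone (a point): Centre of the marked rectangle on the scan pad's top face, 4 mm above the table; axes as the dispenser's. The rectangle, blue with a yellow border, measures 110 mm (x) by 190 mm (y) over the outside of its border; the border counts as inside.
- tray (a joint): How far the light grey tray is out of the dispenser's front, m: 0 fully home, 0.065 fully out; it starts 45 to 65 mm out, over the marked rectangle. It slides along the dispenser's x axis (pushed in towards +x), stays where it is left and takes about 1.5 N to move. It stops hard at 0.
- tray_front (a point): Centre of the outer (-x) face of the tray's front panel; the panel is 80 mm wide (y), 28 mm high (16 to 44 mm above the table) and 8 mm thick. With the tray home this face lies 64 mm from the rectangle's centre in the dispenser's +x.
- green_button (a joint): Travel of the large green push button (48 mm across) on top of the dispenser, m: 0 up, 0.006 fully down. It would release the tray; leave it alone.
- carton: Carton, white with teal and pink bands, 58 mm wide (its x), 25 thick (y), 98 high (z), 50 to 100 g. Origin: underside centre. It stands on the pad at the left or right end of the rectangle, broad faces square to its length within 6 degrees. Tipped towards the rectangle's centre it lands inside. Pushed near the top it tips, past about 15 degrees falls by itself; pushed near the foot it slides.
- carton_foot_a (a point): Middle (half-way through the 25 mm thickness) of the foot end's -x edge of the carton.
- carton_foot_b (a point): Middle (half-way through the 25 mm thickness) of the foot end's +x edge of the carton.
- carton_top_a (a point): Middle (half-way through the 25 mm thickness) of the top end's -x edge of the carton.
- carton_top_b (a point): Middle (half-way through the 25 mm thickness) of the top end's +x edge of the carton.
- pill_bottle: Amber pill bottle with a white cap, 32 mm across, 62 mm high, loose, standing on the pad at the end of the rectangle opposite the carton. Origin: centre of its underside. Leave it.
- tumbler: Lilac plastic tumbler, 72 mm across the rim, 100 mm high, loose. Origin: centre of its underside. Leave it.
- handbell: Brass handbell with a dark wooden grip, 64 mm across, 104 mm high, loose. Origin: centre of its underside. Leave it.
- saucer: White porcelain saucer, 130 mm across, 18 mm high, loose. Origin: centre of its underside. Leave it.
- glasses: Gold-rimmed reading glasses, 120 mm wide (y), 39 mm high, temples 135 mm long to +x, loose. Origin: below the bridge, at table height. Leave them.
Not all that is in view belongs to the job. What is shaped like the carton but blue is not meant.

How it is judged (in metres and radians):
On the way, in this order (a step that is already met when the one before it is completed fails the run):
1. the tray is fully home and the carton still stands (value of joint tray below 0.004 m and angle between carton's own z axis and vertical below 0.15 rad), for 0.2 s.
2. the carton lies flat on a broad face inside the marked rectangle ((angle between carton's own y axis and vertical below 0.1 rad or angle between carton's own y axis and vertical above 3.0416 rad) and height (world z) of each of carton_foot_a, carton_foot_b, carton_top_a, carton_top_b below 0.022 m and x of carton_foot_a in the frame of pad_zone between -0.058 and 0.058 m and y of carton_foot_a in the frame of pad_zone between -0.098 and 0.098 m and x of carton_foot_b in the frame of pad_zone between -0.058 and 0.058 m and y of carton_foot_b in the frame of pad_zone between -0.098 and 0.098 m and x of carton_top_a in the frame of pad_zone between -0.058 and 0.058 m and y of carton_top_a in the frame of pad_zone between -0.098 and 0.098 m and x of carton_top_b in the frame of pad_zone between -0.058 and 0.058 m and y of carton_top_b in the frame of pad_zone between -0.098 and 0.098 m), for 0.3 s.
At the end, for the whole second after the job is handed in: The tray is within 4 mm of fully home; the carton lies at rest flat on a broad face (within 0.1 rad) on the pad, all its corners inside the yellow rectangle's outer edge (3 mm allowance); the button is up (all of step 2 and value of joint tray below 0.004 m and linear speed of carton below 0.01 m/s and value of joint green_button below 0.002 m); the robot touches nothing.
It fails at once if the carton is picked up (height (world z) of carton above 0.045 m).
It fails at once if the carton is tipped while the tray is still out (angle between carton's own z axis and vertical above 0.5 rad and value of joint tray above 0.006 m).
It fails at once if the green button is pressed (value of joint green_button above 0.003 m).
It fails at once if the pill bottle or another bystander is moved (more than 15 mm) or tipped (distance of any of pill_bottle, tumbler, handbell, saucer, glasses from where it was at the start of the episode above 0.015 m or angle between any of pill_bottle, tumbler, handbell, saucer, glasses's own z axis and vertical above 0.4 rad).
It also fails if it takes over 45 s, if anything falls off the work surface, if the arm or the gripper's body presses on something with over 40 N, if the wrist force passes 120 N, or if a joint passes its speed limit or range.

### The arm

A 6-joint arm with a two-finger parallel gripper is mounted at the origin on the work surface. World frame = base frame: x ahead of the robot, y to its left, z up, the work surface at z = 0. Lengths are in mm, angles in rad, forces in N, time in s.
With the tool pointing down it reaches from about 350 to 875 mm from the base axis. Payload 4.2 kg.
Tool frame: the origin (TCP) lies on the centre line of the jaws, within the pads' length; the fingertips stand 11 mm ahead of it and the grasp point (between the pads) lies 8 mm behind it (env.tip_reach is the distance from the TCP to the fingertips, in mm); z points along the fingers, y is the line along which they close (so a half turn about z gives the same grasp; the last joint's range is limited). The gripper opens to 87 mm and grips with 3 to 60 N. Pads are 19 mm wide; open, the fingers measure 117 mm over their backs; the gripper's body (75 mm by 190 mm) begins 51 mm behind the grasp point.
Start: joints at [1.571, 0.385, 0.008, 0, -1.194, -0.259], TCP at [159.919, 604.173, 233.55] pointing down, gripper open.
Joint ranges: [-3.14, 3.14], [-1.21, 2.06], [-1.07, 1.41], [-3.16, 2.05], [-2.99, -0.16], [-3.1, 3.1]. Speed limits (rad/s): [2.79, 2.79, 3.14, 3.14, 3.14, 3.14].

### API

Orientations are given as a unit quaternion [x, y, z, w].
In Python, from bench import readout, eyes, order, env gives the robot as it stands.
- The arm moves only by the tool send_rows, never from a script. Its argument "commands" is one flat list of numbers, 5 for each row, row after row: the shift along the tool's x, y, z in cm, then the turn about the tool's z in rad, then the opening, from 0 (shut) to 1 (fully open). A call has 1 to 5 rows; each row is the pose to reach, as a shift and turn from the pose commanded when the call began, along the tool's axes at that moment; what a row does not reach only later rows make up. A row lasts 1/10 s, in which the tool goes at most 50 mm and 8.59 degrees, less where a joint would pass 70% of its speed; a pose out of reach is approached as far as the arm can. A call with a gripper value outside its range is refused whole. The fingers move at their own pace and stop on an object; the grip force is fixed at half the most. Time passes only in rows, so rows that repeat a pose let the fingers close. It gives the time, the measured TCP pose, the force, the opening and the grip force at its end, in the units of the state.
- readout.sense(): the state, without advancing time (a new reading comes with each control period).
- eyes.read_camera(name): name is "scene" or "side" or "wrist"; returns a dict with "pixels" (400x640x3 uint8, red, green, blue), "vfov" (degrees; the focal length in pixels is half the picture's height over the tangent of half this angle, whatever the lens; pixels are square), "cx", "cy" (the principal point, pixels), "world_to_cam" (4x4, takes a point from world to camera coordinates); the wrist camera has in their place "mount" (4x4, takes a point from camera to tool coordinates, whose origin is the TCP and whose axes are the flange's). Camera axes: x right, y down, z forward; pixel columns grow to the right and rows downward; lengths in mm; the calibration is good to about 2 mm. A picture is of the moment at which its call begins: read the wrist's pose just before it. There is no depth.
- order.job_done(): hands the job in; it is judged then, once.
The state is a dict: "time_s": time; "joints": joint angles; "joint_vel": joint speeds; "effort": joint torques, N m; "ee_pos": TCP position; "orientation": TCP orientation; "ft_force": force on the tool from outside, world axes, zero at the start; "moment": the same for the moment, N m; "grip_width": opening from 0.0 (shut) to 1.0 (fully open); "grip_force": force on a finger pad.
Only numpy, scipy, OpenCV 4.12 (cv2) and the standard library are available. Lean on these libraries where they do the work, as an engineer would, in place of code of your own. Each camera call takes 0.05 s, during which the arm holds its last target. There are 200 camera calls.

## Working session

There is one attempt and no reset: what is moved stays moved. The work goes in short steps, Python scripts to look and compute and a tool call to move; the robot and the scene stay as the last step left them, time stands still between calls to the robot, and variables do not carry over. Pictures are saved under pics/ and viewed, at most 10 in all, crops included, and the job is handed in when it is done.

Besides the shell and the picture viewer there is one more tool, called after "Call:" as name(argument=value, ...) on one line, values as JSON. send_rows: Moves the arm, as the interface text tells. Its arguments: {"type":"object","properties":{"commands":{"type":"array"}},"required":["commands"]}

```bash
mkdir -p pics
cat > h.py <<'E'
import numpy as np, cv2
from bench import readout, eyes, order, env
from scipy.spatial.transform import Rotation as R
def cam(n):
    s=readout.sense(); c=eyes.read_camera(n)
    if n=="wrist":
        T=np.eye(4); T[:3,:3]=R.from_quat(s["orientation"]).as_matrix(); T[:3,3]=s["ee_pos"]
        c["world_to_cam"]=np.linalg.inv(T@np.array(c["mount"]))
    c["f"]=200/np.tan(np.radians(c["vfov"])/2); return c
def ray(c,u,v):
    M=np.linalg.inv(np.array(c["world_to_cam"])); d=M[:3,:3]@np.array([(u-c["cx"])/c["f"],(v-c["cy"])/c["f"],1]); return M[:3,3],d
def onplane(c,u,v,z):
    o,d=ray(c,u,v); return o+d*(z-o[2])/d[2]
def proj(c,p):
    q=np.array(c["world_to_cam"])@np.append(p,1); return c["f"]*q[:2]/q[2]+[c["cx"],c["cy"]]
def save(c,n): cv2.imwrite("pics/"+n,c["pixels"][:,:,::-1])
E
python3 - <<'E'
from h import *
import pickle
s=readout.sense(); print(s["ee_pos"],s["orientation"],s["grip_width"],s["time_s"])
D={}
for n in ["scene","side","wrist"]:
    c=cam(n); D[n]=c
    print(n,c["vfov"],c["cx"],c["cy"],np.linalg.inv(c["world_to_cam"]).round(2).tolist())
pickle.dump(D,open("d.pkl","wb"))
for n in D: save(D[n],n+".png")
E
```

```text
[159.78428641 603.62723382 232.45097289] [ 9.91625966e-01 -1.29138506e-01 -1.07831367e-04  1.08558972e-03] 1.000318788938645 0.0
scene 48.502953242151996 317.4661239824651 197.90078468555322 [[-0.8, 0.31, -0.52, 1168.96], [0.6, 0.41, -0.68, 851.33], [-0.0, -0.85, -0.52, 712.3], [0.0, 0.0, 0.0, 1.0]]
side 49.2452929914008 319.36850097454914 205.3466045963815 [[0.99, -0.07, 0.11, 430.73], [-0.12, -0.54, 0.83, -858.67], [0.0, -0.84, -0.54, 658.8], [0.0, 0.0, 0.0, 1.0]]
wrist 63.64452562643072 326.4436517165098 199.85396566867408 [[-0.26, -0.93, -0.25, 229.9], [-0.97, 0.25, 0.06, 585.65], [0.0, 0.26, -0.97, 383.79], [0.0, 0.0, 0.0, 1.0]]
```

View pics/scene.png

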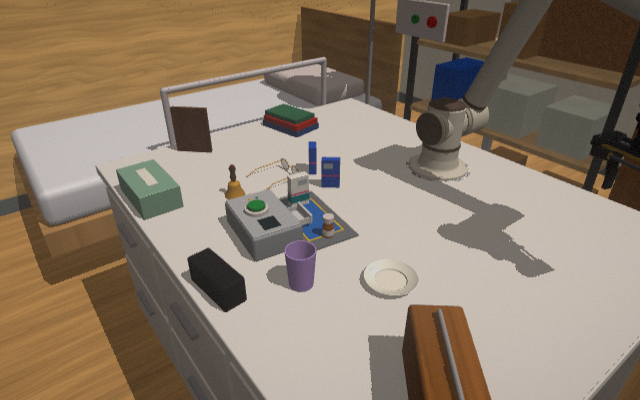

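View pics/side.png

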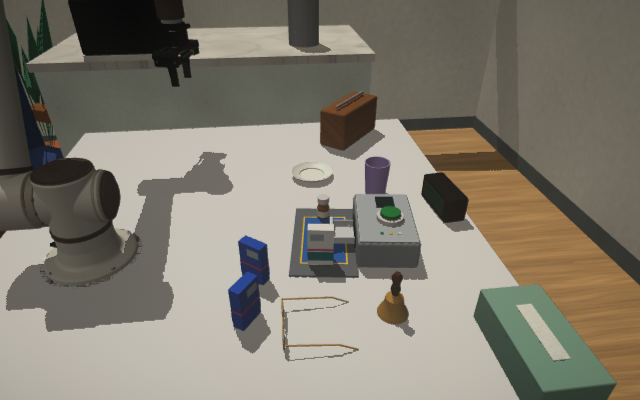

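The side view shows the pad at about (325,240), the dispenser to its right, the carton at the near end (320,243), the bottle at the far end (323,205), and the tray at (343,230). The blue decoys are at (254,260) and (245,300).

Run:
```python
from h import *
import pickle
D=pickle.load(open("d.pkl","rb"))
a=D["side"]["pixels"][185:285,285:425]; b=D["scene"]["pixels"][160:260,222:362]
im=np.vstack([cv2.resize(x,None,fx=4,fy=3,interpolation=cv2.INTER_CUBIC) if 0 else cv2.resize(x,None,fx=3,fy=3,interpolation=cv2.INTER_CUBIC) for x in (a,b)])
cv2.imwrite("pics/crop.png",im[:,:,::-1])
for n,(u0,v0,u1,v1) in {"side":(285,185,425,285),"scene":(222,160,362,260)}.items():
    c=D[n]; p=c["pixels"]; h=cv2.cvtColor(p,cv2.COLOR_RGB2HSV)
    for nm,lo,hi,z in [("yellow",(20,120,100),(35,255,255),4),("blue",(100,150,60),(120,255,255),4),("green",(55,120,40),(75,255,255),92)]:
        m=cv2.inRange(h,lo,hi); k=np.zeros_like(m); k[v0:v1,u0:u1]=m[v0:v1,u0:u1]
        q=np.argwhere(k)[:,::-1]
        if len(q)<5: print(n,nm,len(q)); continue
        W=np.array([onplane(c,u,v,z)[:2] for u,v in q])
        print(n,nm,len(q),W.min(0).round(),W.max(0).round(),W.mean(0).round())
        if nm=="yellow": print(cv2.minAreaRect(W.astype(np.float32)))
```

```text
side yellow 155 [ 483. -107.] [723.  90.] [540. -22.]
((606.764892578125, -15.382942199707031), (185.644775390625, 228.02259826660156), 83.04461669921875)
side blue 294 [489. -99.] [606.  85.] [535. -18.]
side green 176 [ 660. -119.] [723. -15.] [700. -40.]
scene yellow 73 [ 481. -200.] [636.  96.] [542.  26.]
((551.7848510742188, -53.34233093261719), (145.9785614013672, 304.4749450683594), 4.166991710662842)
scene blue 438 [ 249. -300.] [608.  88.] [530.  -3.]
scene green 138 [679. -55.] [722.  -6.] [702. -31.]
```

View pics/crop.png

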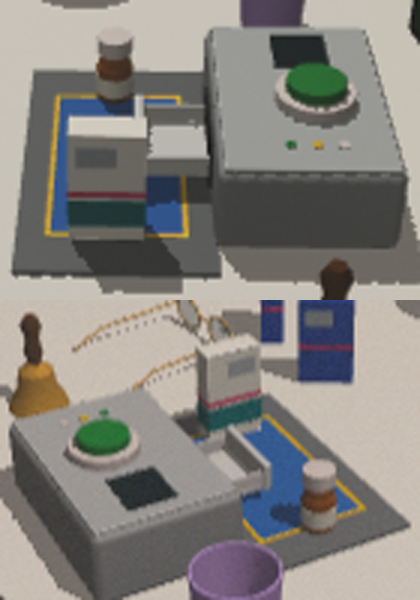

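The crop (3x) shows the yellow rectangle's corners at about (46,237), (55,96), (188,237) and (182,96) in the side half. The carton's foot is at (67,236)-(145,240), and the tray front panel is near x=140, just behind the carton.

Run:
```python
from h import *
import pickle
D=pickle.load(open("d.pkl","rb")); c=D["side"]
P=lambda u,v,z:onplane(c,285+(u-1)/3,185+(v-1)/3,z).round(1)[:2]
print("rect",[P(*q,4) for q in [(46,237),(188,237),(182,96),(55,96)]])
print("pad",[P(*q,4) for q in [(12,274),(220,278),(33,70)]])
print("carton foot",P(67,236,4),P(145,240,4)); print("top front",P(68,137,102),P(145,138,102)," back",P(70,117,102),P(146,118,102))
print("housing front top edge",P(212,172,74),P(206,30,74),"right",P(404,178,74))
print("tray top front",P(137,96,44),"tray low", P(147,172,20))
c=D["scene"]
P=lambda u,v,z:onplane(c,222+(u-1)/3,160+(v-1)/3,z).round(1)[:2]
print("scene rect left-far corner",P(262,242,4),P(364,207,4), "pad",P(410,222,4))
print("carton top",P(262,344-300,102),P(233,335-300,102),P(198,347-300,102))
print("tray front top",P(270,463-300,44),P(225,427-300,44),"bottle base",P(320,530-300,4),"cap top",P(320,468-300,66))
```

```text
rect [array([483.1, -96.1]), array([ 590.5, -109.2]), array([618.8,  78.2]), array([507.5,  91.7])]
pad [array([ 454.7, -134.4]), array([ 605.6, -157.1]), array([491.5, 135.7])]
carton foot [499.1 -96.9] [ 557.4 -108.7]
top front [ 500.5 -103.3] [ 555.1 -111.2]  back [504.4 -78.9] [559.5 -86.9]
housing front top edge [ 603.4 -120.6] [636.2  73.5] right [ 739.8 -144.3]
tray top front [570.3  25.5] tray low [568.2 -46.3]
scene rect left-far corner [614.1  81.3] [507.9  95. ] pad [489.9 138.1]
carton top [502.4 -69.1] [ 514.  -101.3] [ 555.  -101.6]
tray front top [568.7  32.5] [565.7 -43.5] bottle base [562.2  98.4] cap top [558.4  92.5]
```

Call:
send_rows(commands=[3.5,3.34,0,0,0,7,6.7,0,0,0,10.5,10,0,0,0,14,13.4,0,0,0,17.5,16.7,0,0,0])

```text
time_s: 0.65
ee_pos: [286.8, 395.9, 233.4]
orientation: [0.992, -0.129, -0.0, 0.0]
ft_force: [1.5, 0.8, 0.1]
grip_width: 0.629
grip_force: 0.0
```

Call:
send_rows(commands=[3.5,3.34,0,0,0,7,6.7,0,0,0,10.5,10,0,0,0,14,13.4,0,0,0,17.5,16.7,0,0,0])

```text
time_s: 1.15
ee_pos: [413.2, 189.8, 233.7]
orientation: [0.992, -0.129, 0.0, -0.0]
ft_force: [0.6, 1.0, 0.4]
grip_width: 0.177
grip_force: 0.0
```

Call:
send_rows(commands=[3.5,3.34,0,-0.03,0,7,6.7,0,-0.06,0,10.5,10,0,-0.1,0,14,13.4,0,-0.13,0,14,13.4,0,-0.13,0])

```text
time_s: 1.65
ee_pos: [515.5, 22.1, 232.8]
orientation: [0.998, -0.068, -0.0, 0.001]
ft_force: [-0.5, 0.4, -0.9]
grip_width: 0.005
grip_force: 0.0
```

Run:
```python
from h import *
import pickle
s=readout.sense(); print(s["time_s"],s["ee_pos"].round(1) if hasattr(s["ee_pos"],"round") else s["ee_pos"],s["joint_vel"],R.from_quat(s["orientation"]).as_matrix()[:,0],s["grip_width"])
c=cam("wrist"); pickle.dump(c,open("w.pkl","wb"))
cv2.imwrite("pics/w1.png",cv2.resize(c["pixels"],(800,500))[:,:,::-1])
```

```text
1.65 [515.5  22.1 232.8] [ 0.08343175 -0.0314673  -0.04192214 -0.03076233 -0.00491272 -0.07627711] [ 9.90832547e-01 -1.35094659e-01 -5.44283106e-04] 0.00461519454718524
```

View pics/w1.png

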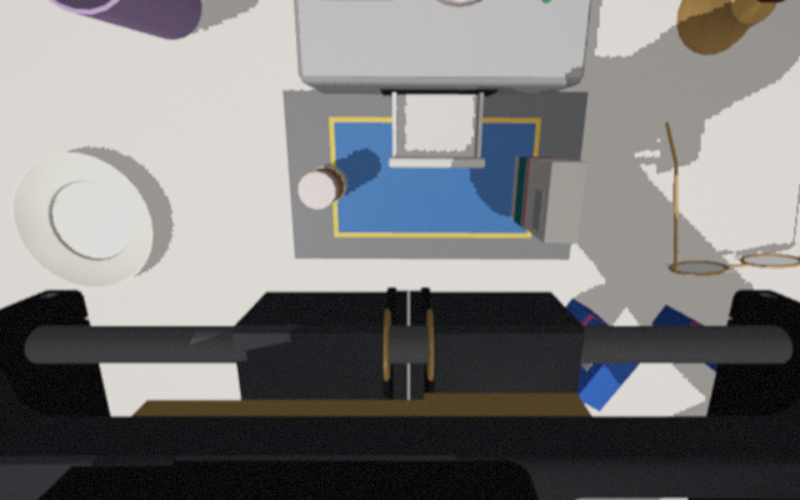

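The wrist view shows the rectangle's corners at (330,118), (541,119) and (334,237), the tray's panel front edge at (389-486,166), the bottle cap at (320,188), and the carton at right with its top corners at about (585,161) and (578,243).

Run:
```python
from h import *
import pickle
c=pickle.load(open("w.pkl","rb"))
P=lambda u,v,z:onplane(c,u/1.25,v/1.25,z)[:2]
TL,TR,BL=P(330,118,4),P(541,119,4),P(334,237,4)
C=(TR+BL)/2; print("rect",TL,TR,BL,"len",np.linalg.norm(TR-TL),np.linalg.norm(BL-TL))
ey=(TL-TR)/np.linalg.norm(TL-TR); ex=np.array([ey[1],-ey[0]]); print("C",C,"yaw",np.degrees(np.arctan2(ex[1],ex[0])))
L=lambda p:np.array([(p-C)@ex,(p-C)@ey]).round(1)
for n,u,v,z in [("BL",334,237,4),("panel l",389,166,44),("panel r",486,166,44),("panel base",389,166,16),("cap",320,188,66),("cart far out",585,161,102),("near out",578,243,102),("cart far in base",516,157,4),("near in base",513,220,4),("TCP",0,0,0)]:
    print(n,L(P(u,v,z)))
print("tcp",L(readout.sense()["ee_pos"][:2]))
p=c["pixels"][110:210,390:490]; cv2.imwrite("pics/w1c.png",cv2.resize(p,(600,600),interpolation=cv2.INTER_CUBIC)[:,:,::-1])
```

```text
rect [615.99054738  78.64908136] [ 589.7039047  -109.05007698] [507.5062769  95.0619345] len 189.53089886306827 109.71881647914766
C [548.6050908   -6.99407124] yaw -7.972233144433675
BL [-54.9  95.4]
panel l [15.2 39.8]
panel r [ 15.6 -40.5]
panel base [13.6 41. ]
cap [-0.6 93.1]
cart far out [ 22.7 -97. ]
near out [-35.2 -98.9]
cart far in base [ 21.5 -75.4]
near in base [-37.4 -76.9]
TCP [148.6 368.9]
tcp [-38.1  25.8]
```

View pics/w1c.png

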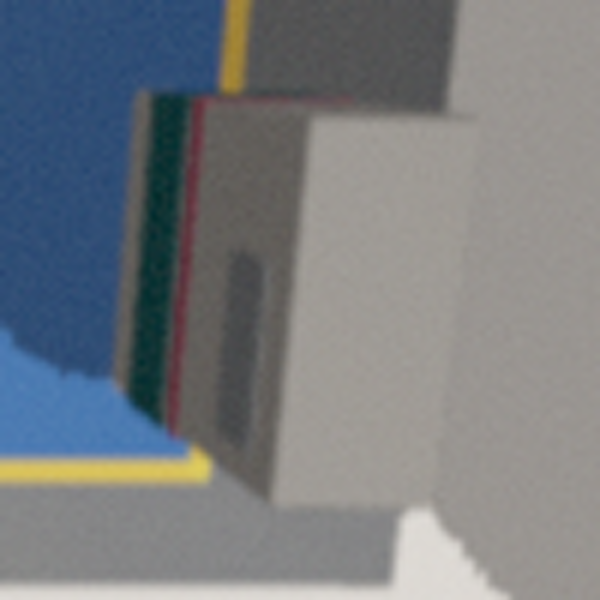

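Call:
send_rows(commands=[0,-0.2,4,0,0,0,-0.4,8,0,0,0,-0.4,12,0,0,0,-0.4,16,0,0,0,-0.4,18.7,0,0])

```text
time_s: 2.2
ee_pos: [512.3, 31.0, 44.2]
orientation: [0.998, -0.064, -0.002, 0.001]
ft_force: [-1.1, -0.9, 0.7]
grip_width: 0.008
grip_force: 0.0
```

Call:
send_rows(commands=[1.5,0,0,0,0,3,0,0,0,0,4,0,0,0,0,5,0,0,0,0,5.5,0,0,0,0])

```text
time_s: 2.7
ee_pos: [568.8, 23.8, 46.4]
orientation: [0.998, -0.064, -0.001, -0.0]
ft_force: [-1.7, 1.1, -0.1]
grip_width: 0.004
grip_force: 0.8
```

Call:
send_rows(commands=[0.8,0,0,0,0,1.6,0,0,0,0,2.4,0,0,0,0,3.2,0,0,0,0,3.6,0,0,0,0])

```text
time_s: 3.2
ee_pos: [605.4, 18.3, 46.5]
orientation: [0.998, -0.065, 0.0, 0.0]
ft_force: [-1.7, 0.5, 0.5]
grip_width: 0.005
grip_force: 0.8
```

Call:
send_rows(commands=[0.1,0,0,0,0,0.2,0,0,0,0,0.3,0,0,0,0,0.3,0,0,0,0])

```text
time_s: 3.6
ee_pos: [605.9, 18.3, 46.4]
orientation: [0.998, -0.064, -0.002, 0.0]
ft_force: [-5.5, 2.0, 2.2]
grip_width: 0.009
grip_force: 2.7
```

Call:
send_rows(commands=[0.2,0,0,0,0,0.3,0,0,0,0,0.3,0,0,0,0])

```text
time_s: 3.9
ee_pos: [606.1, 18.2, 46.3]
orientation: [0.998, -0.065, -0.005, 0.001]
ft_force: [-11.7, 5.5, 7.7]
grip_width: 0.004
grip_force: 6.0
```

Call:
send_rows(commands=[-1.5,0,0,0,0,-4,0,0,0,0,-6.5,0,0,0,0,-6.5,0,-5,0,0,-6.5,0,-10,0,0])

```text
time_s: 4.4
ee_pos: [545.2, 25.8, 147.1]
orientation: [0.998, -0.064, -0.001, 0.001]
ft_force: [1.5, 0.4, 0.1]
grip_width: 0.004
grip_force: 0.0
```

Call:
send_rows(commands=[0,0,-4,0,0,0,0,-8,0,0,0,0,-8,0,0])

```text
time_s: 4.7
ee_pos: [550.5, 26.7, 234.3]
orientation: [0.998, -0.064, 0.008, -0.002]
ft_force: [0.4, 0.0, 0.2]
grip_width: 0.008
grip_force: 0.0
```

Run:
```python
from h import *
s=readout.sense(); C=np.array([548.6,-7.]);t=np.radians(-7.97);ex=np.array([np.cos(t),np.sin(t)]);ey=np.array([-ex[1],ex[0]])
L=lambda p:np.array([(p[:2]-C)@ex,(p[:2]-C)@ey]).round(1)
print(s["time_s"],L(s["ee_pos"]),s["ee_pos"],R.from_quat(s["orientation"]).as_matrix()[:,0])
c=cam("wrist"); cv2.imwrite("pics/w2.png",cv2.resize(c["pixels"],(800,500))[:,:,::-1])
import pickle; pickle.dump(c,open("w.pkl","wb"))
```

```text
4.7 [-2.8 33.6] [550.47745428  26.71491441 234.26295062] [ 0.99175706 -0.12705739  0.01656362]
```

View pics/w2.png

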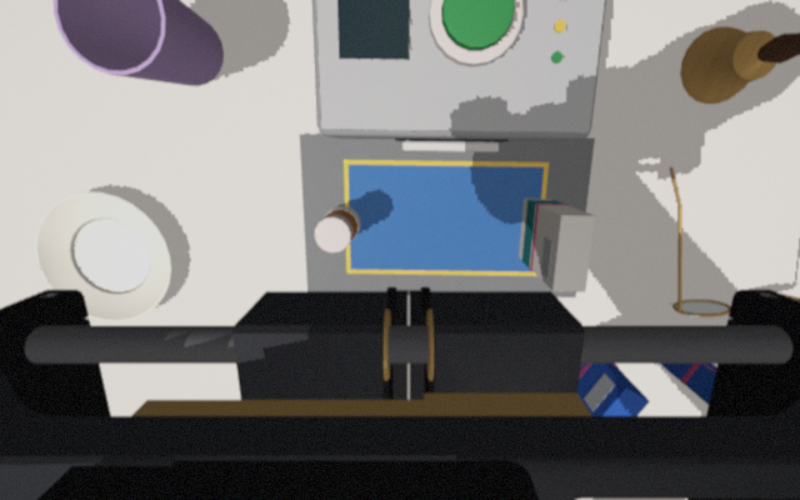

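The tray is shut and the carton is still standing at (555,245) with its inner face to the left. The bottle hasn't moved. Next I go behind the carton's outer face.

Call:
send_rows(commands=[0,4,0,0,0,-0.1,8,0,0,0,-0.2,12,0,0,0,-0.3,16.2,0,0,0,-0.3,16.2,0,0,0])

```text
time_s: 5.25
ee_pos: [521.1, -137.8, 225.5]
orientation: [0.998, -0.067, -0.001, 0.0]
ft_force: [-0.1, -0.1, -0.1]
grip_width: 0.005
grip_force: 0.0
```

```bash
cat >> h.py <<'E'
C=np.array([548.6,-7.]);t=np.radians(-7.97);ex=np.array([np.cos(t),np.sin(t)]);ey=np.array([-ex[1],ex[0]])
L=lambda p:np.array([(p[:2]-C)@ex,(p[:2]-C)@ey]).round(1)
E
python3 - <<'E'
from h import *
s=readout.sense(); print(L(s["ee_pos"]),s["ee_pos"],R.from_quat(s["orientation"]).as_matrix()[:,0])
E
```

```text
[  -9.1 -133.4] [ 521.13993432 -137.82684386  225.51577434] [ 0.99103405 -0.13360512 -0.00108511]
```

Call:
send_rows(commands=[0.2,0,4,0,0,0.2,0,8,0,0,0.2,0,11,0,0,0.2,0,13.3,0,0,0.2,0,13.3,0,0])

```text
time_s: 5.75
ee_pos: [521.6, -134.0, 89.6]
orientation: [0.998, -0.064, -0.004, 0.0]
ft_force: [-0.8, 0.5, 1.0]
grip_width: 0.006
grip_force: 0.0
```

Call:
send_rows(commands=[0,-0.6,0,0,0,0,-1.2,0,0,0,0,-1.6,0,0,0,0,-2,0,0,0,0,-2.4,0,0,0])

```text
time_s: 6.25
ee_pos: [527.8, -110.0, 94.4]
orientation: [0.998, -0.064, 0.001, -0.0]
ft_force: [-0.5, -0.2, 0.1]
grip_width: 0.006
grip_force: 0.1
```

Run:
```python
from h import *
s=readout.sense(); print(s["time_s"],L(s["ee_pos"]),s["ee_pos"])
c=cam("side"); p=c["pixels"][185:285,285:425]; cv2.imwrite("pics/s2.png",cv2.resize(p,None,fx=4,fy=4,interpolation=cv2.INTER_CUBIC)[:,:,::-1])
```

```text
6.25 [  -6.3 -104.9] [ 527.7926895  -110.01861176   94.35635434]
```

View pics/s2.png

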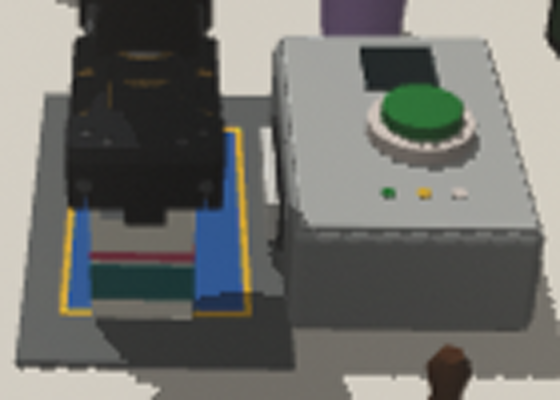

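The foot is still at (90-195,318) and the fingertip is against the upper part of the carton, which is just starting to tip. I'll keep pushing.

Call:
send_rows(commands=[0,-0.4,0,0,0,0,-0.8,0,0,0,0,-1.2,0,0,0,0,-1.6,0,0,0,0,-2,0,0,0])

```text
time_s: 6.8
ee_pos: [530.0, -90.3, 93.5]
orientation: [0.998, -0.064, -0.0, 0.0]
ft_force: [1.2, -0.1, -0.1]
grip_width: 0.003
grip_force: 0.0
```

Call:
send_rows(commands=[0,-0.3,0,0,0,0,-0.6,0,0,0,0,-0.6,0,0,0,0,-0.6,0,0,0,0,-0.6,0,0,0])

```text
time_s: 7.3
ee_pos: [530.7, -84.8, 93.6]
orientation: [0.998, -0.064, -0.0, 0.0]
ft_force: [-0.5, -1.2, -0.7]
grip_width: 0.003
grip_force: 0.0
```

Call:
send_rows(commands=[0,0,-2,0,0,0,0,-6,0,0,0,0,-10,0,0,0,2,-14,0,0,0,4,-14,0,0])

```text
time_s: 7.8
ee_pos: [528.9, -125.1, 240.3]
orientation: [0.998, -0.063, 0.007, 0.0]
ft_force: [0.1, 0.0, -0.6]
grip_width: 0.003
grip_force: 0.0
```

Run:
```python
from h import *
s=readout.sense(); print(s["time_s"],L(s["ee_pos"]),s["ee_pos"],s["ft_force"])
import pickle; c=cam("wrist"); pickle.dump(c,open("w.pkl","wb")); cv2.imwrite("pics/w3.png",cv2.resize(c["pixels"],(800,500))[:,:,::-1])
```

```text
7.8 [  -3.1 -119.7] [ 528.92542574 -125.09753701  240.33806477] [ 0.06540424  0.02718199 -0.56375873]
```

View pics/w3.png

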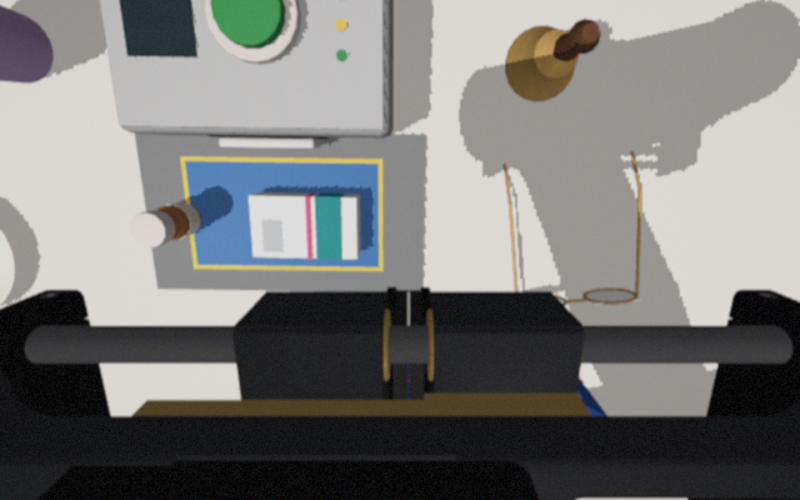

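The carton lies flat at (248-360,193-260), inside the rectangle at (180-383,157-270). The tray is shut, the bottle is still standing, and the arm is clear.

```bash
python3 -c "
from bench import order; print(order.job_done())"
```

```text
the job is handed in; nothing more can be done
None
```

I pushed the tray home, then tipped the carton flat inside the yellow rectangle with the arm clear of everything, and handed the job in at about 8 s; no verdict came back.

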